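# Let the crank-up shelf down on its pawl winch

## Robot

A 7-joint arm with a two-finger parallel gripper is mounted at the origin on the work surface. World frame = base frame: x ahead of the robot, y to its left, z up, the work surface at z = 0. Lengths are in m, angles in rad, forces in N, time in s.
With the tool pointing down it reaches from about 0.4 to 0.85 m from the base axis. Payload 4.4 kg.
Tool frame: the origin (TCP) lies at the very end of the fingers, on their centre line; the grasp point (between the pads) lies 19 mm behind it; z points along the fingers, x is the direction in which the jaws open and shut, and the axes are right-handed (so a half turn about z gives the same grasp; the last joint's range is limited). The gripper opens to 94 mm and grips with 3 to 60 N. Pads are 16 mm wide; open, the fingers measure 119 mm over their backs; the gripper's body (75 mm by 177 mm) begins 78 mm behind the grasp point.
Start: joints at [-1.299, 0.628, 0.038, 1.517, -0.027, 0.996, -0.02], TCP at [0.215, 0.613, 0.205] pointing down, gripper open.
Joint ranges: [-3.06, 3.06], [-0.37, 2.12], [-1.25, 1.32], [0.18, 2.47], [-1.1, 4.24], [0.23, 1.98], [-2.94, 2.94]. Speed limits (rad/s): [2.57, 2.57, 3.14, 3.14, 3.14, 3.14, 3.14].

## Interface

Orientations are given as a rotation vector (axis times angle).
In Python, from plant import r gives the robot as it stands.
- The arm moves only by the tool step_arm, never from a script. Its argument "motion" is a list of rows, each a list of 7 numbers: the shift along the tool's x, y, z in units of 40 mm (1.0 is 40 mm), then the turn, a rotation vector about the tool's x, y, z in units of 6 degrees (1.0 is 6 degrees), then the finger opening in mm, from 0 to 94. A call has 1 to 8 rows; each row shifts and turns the commanded pose from where the row before left it, along the tool's axes as they then stand; what a row does not reach is not made up. A row lasts 1/10 s, in which the tool goes at most 50 mm and 8.59 degrees, less where a joint would pass 70% of its speed; a pose out of reach is approached as far as the arm can. A call is refused whole if a number of a shift passes 1 or a number of a turn 1, either way. A call with a gripper value outside its range is refused whole. The fingers move at their own pace and stop on an object; "force" is the grip in N (left out, the last holds). Time passes only in rows, so rows that do not move let the fingers close. It gives the time, the measured TCP pose, the force and the opening at its end, in the units of the state.
- r.get_obs(): the state, without advancing time (a new reading comes with each control period).
- r.capture(name): name is "scene" or "top"; returns the picture (384x512x3 uint8, blue, green, red); there is no depth.
- r.calibration(name): a dict with "intrinsics" (3x3 intrinsics, pixels), "k1" (the pictures are not rectified: a ray, as slopes to the right and down, at radius r is drawn at 1 + k1 r^2 times it, then the intrinsics apply), "R" (3x3) and "t" (3): a world point X has camera coordinates R X + t. Camera axes: x right, y down, z forward; pixel columns grow to the right and rows downward; lengths in m; the calibration is good to about 2 mm. A picture is of the moment at which its call begins. calibration takes no time and is no camera call.
- r.close_job(): hands the job in, once; it reports no verdict.
The state is a dict: "t": time; "joint_positions": joint angles; "qvel": joint speeds; "joint_efforts": joint torques, N m; "tool_pos": TCP position; "tool_rot": TCP orientation; "ft_force": force on the tool from outside, world axes, zero at the start; "moment": the same for the moment, N m; "gripper_width": opening from 0.0 (shut) to 1.0 (fully open).
Only numpy, scipy, OpenCV 4.12 (cv2) and the standard library are available. Lean on these libraries where they do the work, as an engineer would, in place of code of your own. Each camera call takes 0.05 s, during which the arm holds its last target.

## Task

Lower the loaded shelf of the small crank-up lift until it rests with its weight on its rubber stop. First throw the pawl's ball-ended weight over to the far side (the load keeps the pawl caught), then take the crank handle, wind up a touch so that the pawl swings out, and let the crank turn back slowly under the load, never letting it run free; feel for the landing, do not force the shelf down onto the stop, then let go. Leave the cutlery and crockery on the table where they are.

Things in the scene. Friction and masses are not known exactly. Their poses are not given: they have to be found in the camera images.
- lift: the fixed lift: grey base plate 200 x 300 x 22 mm, column 50 mm square and 300 mm tall at its origin, ratchet winch on the column's +y side. Origin on the table at the column's centre. Its +x points away from the robot (within about 0.22 rad; 'far side' is +x), +y to the crank, z up. All offsets are along these axes
- crank (a joint): crank angle, rad: grows as the shelf is wound up (25 mm of shelf per rad), 0 at the bottom of its travel, about 2.7 to 3.8 at the start. Turns about a level axis along the lift's y. The handle's direction from that axis, in the lift's x-z plane from +x towards up, is this value minus 0.5 rad: letting down carries it from the robot's side over the top to the far side
- crank_axis (a point): point on the crank's axis abreast of the middle of the handle: 142 mm to +y of the lift's origin, 170 mm up; does not move. The handle stands 55 mm from it. With the pawl out, the load pulls the handle round with about 4 to 9 N
- handle (a point): middle of the crank handle: a black sleeve 24 mm thick, 84 mm long, level along the lift's y, spinning freely on its pin, so it can be pinched from above (fingers closing along the lift's x) and carried round without turning the gripper. The steel crank arm, 9 mm thick, lies 6 mm beyond its inner (-y) end
- pawl (a joint): pawl angle, rad: about 0 while its tip sits in the ratchet wheel (92 mm across, 52 teeth, 0.121 rad apart), about 0.55 when swung right out. While the load bears on it the pawl stays caught; with its weight thrown over it swings out by itself once the crank is wound up by some 0.01 to 0.1 rad
- pawl_pin (a point): centre of the pin on which the pawl and its weight both turn (axis along y): 45 mm to +x and 64 mm to +y of the lift's origin, 253 mm up
- tumbler (a joint): angle, rad, of the pawl's throw-over weight against the pawl: 0 leaning to the robot's side (-x), 0.5 rad off upright, holding the pawl in; 1.2 leaning to the far side, pulling it out. 1 N at the ball moves it; past upright it falls over by itself.
- knob (a point): centre of the throw-over weight's ball: dark steel, 26 mm across, on an 8 mm stalk, 60 mm from the pin; 64 mm to +y of the lift's origin, about 306 mm above the table at the start
- platform: white shelf, 170 x 170 x 10 mm, on the lift's -y side, with crock and beaker fixed on it, 1.2 to 2.1 kg. Origin on the column's centre line, level with its underside; 45 mm up at crank 0. It lands on a rubber stop (12 N/mm) whose height is set anew each time (55 to 85 mm up), unmeasured: the load's pull on the handle fades over some 3 mm of handle travel. Pressing on multiplies by 2.2 there
- mug: white ceramic mug, 80 mm across, 92 mm tall, left of the crank
- fork_a: steel table fork lying flat, about 180 mm long, on the robot's side of the lift
- fork_b: steel table fork lying flat, about 180 mm long, on the far side of the lift
- knife_a: table knife with black handle, lying flat, about 210 mm long
- knife_b: second such table knife
- bowl: blue ceramic bowl, 130 mm across, 55 mm tall
- jar: glass jar with steel cap, 64 mm across, 100 mm tall

How it is judged:
On the way, in this order (a step that is already met when the one before it is completed fails the run):
1. the pawl's weight has been thrown over to the far side while the loaded pawl stays in the teeth (value of joint tumbler above 1 rad and value of joint pawl below 0.2 rad), for 0.2 s.
2. the pawl has swung out with the shelf still held up, within 20 mm of where it was (value of joint pawl above 0.4 rad and distance of platform from where it was at the start of the episode below 0.02 m), for 0.2 s.
At the end, for the whole second after the job is handed in: the shelf is at rest at least 20 mm lower than it began, bearing on its stop with more than 6 N (contact force between platform and anything else above 6 N and distance of platform from where it was at the start of the episode above 0.02 m and linear speed of platform below 0.005 m/s); the robot touches nothing.
It fails at once if the crank runs back faster than 2.5 rad/s (the shelf dropping at over about 60 mm/s) (velocity of joint crank below -2.5 rad/s).
It fails at once if the shelf is forced down: more than 45 N between it and whatever it meets (contact force between platform and anything else above 45 N).
It fails at once if cutlery or crockery on the table shifted by more than 30 mm (distance of any of mug, fork_a, fork_b, knife_a, knife_b, bowl, jar from where it was at the start of the episode above 0.03 m).
It also fails if it takes over 72 s, if anything falls off the work surface, if the arm or the gripper's body presses on something with over 40 N, if the wrist force passes 120 N, or if a joint passes its speed limit or range.

## Working session

There is one attempt and no reset: what is moved stays moved. The work goes in short steps, Python scripts to look and compute and a tool call to move; the robot and the scene stay as the last step left them, time stands still between calls to the robot, and variables do not carry over. Pictures are saved under pics/ and viewed, and the job is handed in when it is done.

Besides the shell and the picture viewer there is one more tool, called after ">>>" as name(argument=value, ...) on one line, values as JSON. step_arm: Moves the arm, as the interface text tells. Its arguments: {"type":"object","properties":{"motion":{"type":"array"},"force":{"type":"number"}},"required":["motion"]}

```bash
ls; mkdir -p pics; python3 - <<'E'
from plant import r
import cv2
o=r.get_obs()
for k,v in o.items(): print(k,v)
for n in("scene","top"):
    cv2.imwrite(f"pics/{n}0.png",r.capture(n)); c=r.calibration(n); print(n,c)
E
```

```text
pics
t 0.0
joint_positions [-1.2987902   0.6293269   0.03842965  1.5183647  -0.02703742  0.9963014
 -0.02000529]
qvel [-2.88851025e-05  1.87605347e-03  1.32655973e-04  7.51809964e-04
  1.19959123e-03  2.01575484e-03 -8.33578088e-04]
joint_efforts [ 1.95671723e-04 -5.49723887e+01  1.14332758e+00 -1.86633253e+01
 -5.22631954e-02  2.37027946e-02  1.39917852e-04]
tool_pos [0.21515411 0.61264675 0.20456742]
tool_rot [ 2.56239143e+00  1.81575984e+00 -2.42630026e-03]
ft_force [ 0.64004161 -0.10091748  0.58717975]
moment [-0.02137622 -0.0180243   0.03849444]
gripper_width 1.0027764899855836
scene {'intrinsics': array([[386.9874037 ,   0.        , 259.18521289],
       [  0.        , 386.9874037 , 191.9747044 ],
       [  0.        ,   0.        ,   1.        ]]), 'k1': 0.007873190544285993, 'R': array([[-0.4586762 ,  0.8885962 ,  0.00359782],
       [ 0.57271784,  0.29871676, -0.76338887],
       [-0.67941918, -0.34808777, -0.64592916]]), 't': array([ 0.24547289, -0.17298951,  1.72673891])}
top {'intrinsics': array([[391.50437195,   0.        , 260.10273842],
       [  0.        , 391.50437195, 190.22820131],
       [  0.        ,   0.        ,   1.        ]]), 'k1': -0.040111362952078754, 'R': array([[-0.00362902, -0.99994196, -0.01014443],
       [-0.98192081,  0.00548319, -0.18921274],
       [ 0.18925738,  0.00927437, -0.98188371]]), 't': array([0.02023518, 0.56898606, 1.49017517])}
```

```bash
python3 - <<'E'
import cv2
a=cv2.imread("pics/scene0.png");b=cv2.imread("pics/top0.png")
cv2.imwrite("pics/s1.png",cv2.resize(a,(800,600),interpolation=cv2.INTER_CUBIC))
cv2.imwrite("pics/t1.png",cv2.resize(b,(800,600),interpolation=cv2.INTER_CUBIC))
E
```

```text
(no output)
```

View pics/s1.png

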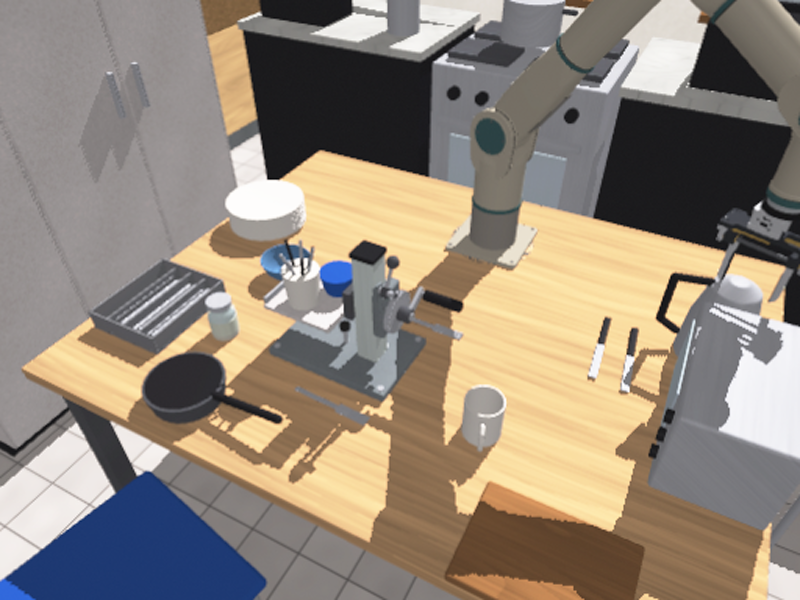

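View pics/t1.png

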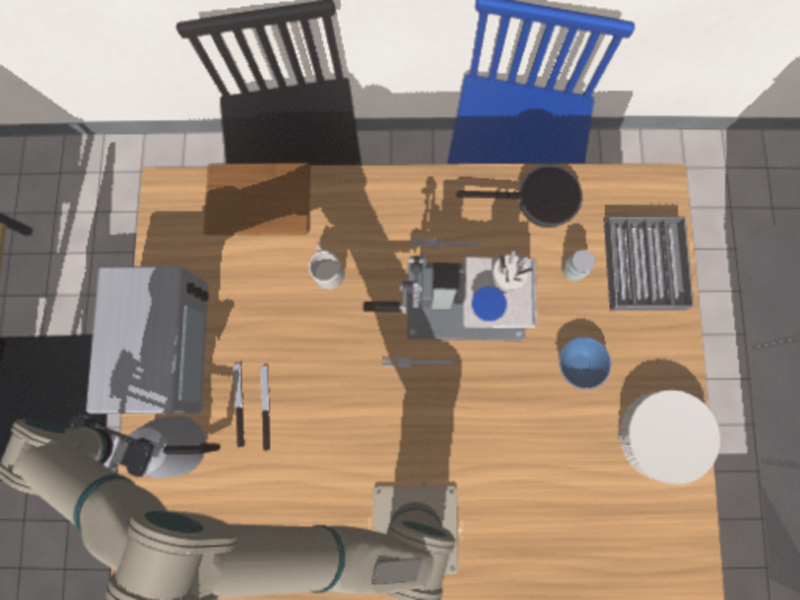

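The scene view shows the lift at about (370,310) in the 800x600 picture, with the ball at (393,262) and the black handle at (443,300). In the top view the handle is at (383,306). Next I'll zoom in.

```bash
cat > h.py <<'E'
import numpy as np, cv2
from plant import r
def proj(n,X):
    c=r.calibration(n);X=np.atleast_2d(X)
    K=np.array(c["intrinsics"]);p=X@np.array(c["R"]).T+c["t"]
    d=np.array([c["k1"],0,0,0.,0])
    s=p[:,:2]/p[:,2:];r2=(s**2).sum(1,keepdims=True)
    s=s*(1+c["k1"]*r2)
    return s*[K[0,0],K[1,1]]+[K[0,2],K[1,2]]
def ray(n,uv):
    c=r.calibration(n);K=np.array(c["intrinsics"])
    s=cv2.undistortPoints(np.array([[uv]],float),K,np.array([c["k1"],0,0,0.]))[0,0]
    R=np.array(c["R"]);return -R.T@c["t"], R.T@np.array([s[0],s[1],1])
def onz(n,uv,z):
    o,d=ray(n,uv);return o+d*(z-o[2])/d[2]
def crop(img,u0,v0,w,h,f,name):
    cv2.imwrite(name,cv2.resize(img[v0:v0+h,u0:u0+w],None,fx=f,fy=f,interpolation=cv2.INTER_CUBIC))
def lift(o,yaw,p):
    c,s=np.cos(yaw),np.sin(yaw);p=np.atleast_2d(p)
    return np.c_[o[0]+c*p[:,0]-s*p[:,1],o[1]+s*p[:,0]+c*p[:,1],p[:,2]]
E
python3 - <<'E'
from h import *
crop(cv2.imread("pics/scene0.png"),165,145,140,110,5.5,"pics/s2.png")
crop(cv2.imread("pics/top0.png"),225,145,125,95,6,"pics/t2.png")
E
```

```text
(no output)
```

View pics/s2.png

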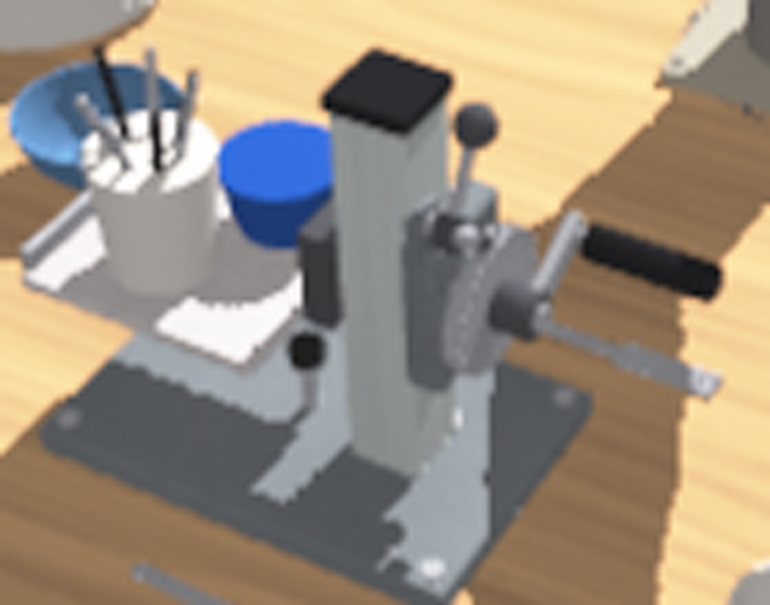

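View pics/t2.png

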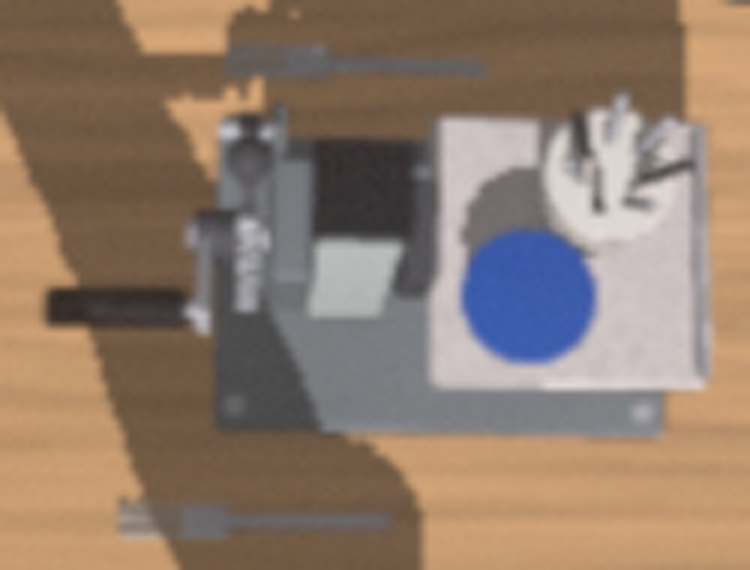

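```bash
cat > tri.py <<'E'
from h import *
def tri(us,ut):
    A=[];b=[]
    o1,d1=ray("scene",us);o2,d2=ray("top",ut)
    d1/=np.linalg.norm(d1);d2/=np.linalg.norm(d2)
    M=np.c_[d1,-d2];s=np.linalg.lstsq(M,o2-o1,rcond=None)[0]
    p=o1+d1*s[0];q=o2+d2*s[1];return (p+q)/2,np.linalg.norm(p-q)
E
python3 - <<'E'
from tri import *
from scipy.optimize import least_squares
S=lambda x,y:(x/5.5+165-.4,y/5.5+145-.4)
T=lambda x,y:(x/6+225-.4,y/6+145-.4)
P={"knob":(S(476,126),T(248,158)),"hin":(S(590,243),T(186,308)),"hout":(S(712,280),T(47,306)),"cap":(S(388,88),T(365,190))}
for k,v in P.items(): print(k,tri(*v))
# fit pose: knob, handle ends (crank angle), plate corners? 
obs=[];
def res(p):
    x,y,yaw,th=p;e=[]
    L={"knob":(0.045-.06*np.sin(.5),.064,.253+.06*np.cos(.5)),"cap":(0,0,.306),
      "hin":(.055*np.cos(th-.5),.10,.17+.055*np.sin(th-.5)),"hout":(.055*np.cos(th-.5),.184,.17+.055*np.sin(th-.5))}
    for k,v in L.items():
        X=lift((x,y),yaw,v)
        e+=list(proj("scene",X)[0]-P[k][0])+list(proj("top",X)[0]-P[k][1])
    return np.array(e)
for th0 in(2.7,3.3,3.8):
    f=least_squares(res,[.6,-.05,0,th0]);print(f.x,f.cost);
print(f.fun.round(1).reshape(-1,4))
E
```

```text
knob (array([ 0.58537592, -0.00322283,  0.30531851]), np.float64(0.002525886692245375))
hin (array([0.52098485, 0.03478213, 0.19153427]), np.float64(0.004914320656952675))
hout (array([0.5227934 , 0.11506445, 0.19621361]), np.float64(0.00017019916480555335))
cap (array([ 0.56831086, -0.06782465,  0.29795667]), np.float64(0.003244755248525155))
[ 0.56954784 -0.06687438 -0.00967641  3.18651769] 4.495657775464917
[ 0.56954785 -0.06687438 -0.00967638  3.18651796] 4.495657775472541
[ 0.56954784 -0.06687438 -0.00967642  3.18651771] 4.495657775464897
[[-0.5  0.1 -0.4 -0.2]
 [-0.6 -2.  -0.6 -0.7]
 [-1.1 -0.8 -0.3  0.1]
 [ 0.8  0.6 -0.6  0.3]]
```

>>> step_arm(motion=[[0,0,-0.8,0,0,0,94],[0,0,-1,0,0,0,94],[0,0,-1,0,0,0.5,60],[0,0,-1,0,0,1,30],[0,0,-1,0,0,1,0],[0,0,-0.5,0,0,1,0],[0,0,0,0,0,1,0],[0,0,0,0,0,1,0]], force=30)

```text
t: 0.9
tool_pos: [0.2154, 0.6134, 0.418]
tool_rot: [-2.975, -1.007, -0.001]
ft_force: [-0.2, 0.3, 0.1]
gripper_width: 0.526
```

>>> step_arm(motion=[[0,0,0,0,0,1,0],[0,0,0,0,0,1,0],[0,0,0,0,0,1,0],[0,0,0,0,0,1,0],[0,0,0,0,0,1,0],[0,0,0,0,0,1,0],[0,0,0,0,0,0.4,0],[0,0,0,0,0,0,0]])

```text
t: 1.7
tool_pos: [0.2152, 0.6131, 0.4169]
tool_rot: [3.14, -0.021, -0.0]
ft_force: [-0.8, -0.4, -0.2]
gripper_width: 0.009
```

>>> step_arm(motion=[[0.4,0.7,0,0,0,0,0],[0.5,0.95,0,0,0,0,0],[0.5,0.95,0,0,0,0,0],[0.5,0.95,0,0,0,0,0],[0.5,0.95,0,0,0,0,0],[0.5,0.95,0,0,0,0,0],[0.5,0.95,0,0,0,0,0],[0.5,0.95,0,0,0,0,0]])

```text
t: 2.5
tool_pos: [0.3679, 0.3155, 0.4174]
tool_rot: [-3.141, 0.018, 0.0]
ft_force: [0.0, -0.6, -0.4]
gripper_width: 0.005
```

>>> step_arm(motion=[[0.5,0.95,0,0,0,0,0],[0.5,0.95,0,0,0,0,0],[0.5,0.95,0,0,0,0,0],[0.5,0.95,0,0,0,0,0],[0.5,0.95,0,0,0,0,0],[0.5,0.95,0,0,0,0,0],[0.5,0.95,0,0,0,0,0],[0.2,0.6,0,0,0,0,0]])

```text
t: 3.3
tool_pos: [0.5126, 0.0218, 0.4174]
tool_rot: [3.14, -0.024, 0.001]
ft_force: [-0.7, 0.6, -0.4]
gripper_width: 0.006
```

>>> step_arm(motion=[[0,0,0,0,0,0,0],[0,0,0,0,0,0,0]])

```text
t: 3.5
tool_pos: [0.5114, 0.0255, 0.4172]
tool_rot: [-3.141, 0.021, 0.001]
ft_force: [-0.9, 0.6, 0.0]
gripper_width: 0.005
```

>>> step_arm(motion=[[0.4,0.7,0.3,0,0,0,0],[0,0,0.9,0,0,0,0],[0,0,0.9,0,0,0,0],[0,0,0.7,0,0,0,0],[0,0,0.3,0,0,0,0],[0,0,0,0,0,0,0],[0,0,0,0,0,0,0]])

```text
t: 4.2
tool_pos: [0.5281, -0.0021, 0.2945]
tool_rot: [-3.141, 0.018, -0.003]
ft_force: [0.2, 0.2, -0.2]
gripper_width: 0.003
```

```bash
python3 - <<'E'
from h import *
crop(r.capture("scene"),165,120,140,110,5.5,"pics/s3.png")
crop(r.capture("top"),225,145,125,95,6,"pics/t3.png")
E
```

```text
(no output)
```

View pics/s3.png

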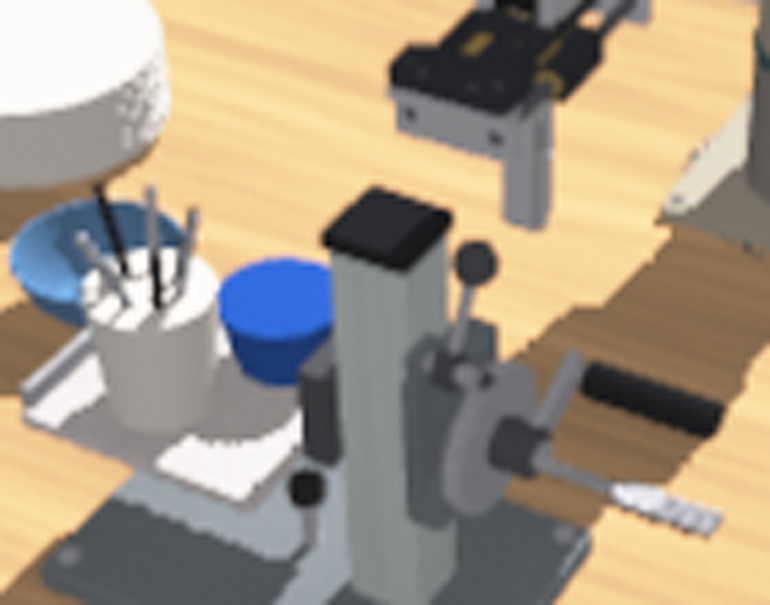

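The closed fingers (tip at about (527,215) in the crop) stand on the robot's side of the ball (476,263), in line with it. Next I push it over.

>>> step_arm(motion=[[0.3,0,0,0,0,0,0],[0.3,0,0,0,0,0,0],[0.2,0,0,0,0,0,0],[0.2,0,0,0,0,0,0],[0.2,0,0,0,0,0,0],[0.2,0,0,0,0,0,0],[0.2,0,0,0,0,0,0],[0.1,0,0,0,0,0,0]])

```text
t: 5.1
tool_pos: [0.5964, -0.0038, 0.2933]
tool_rot: [3.141, -0.021, 0.001]
ft_force: [0.6, -0.1, 0.6]
gripper_width: 0.003
```

>>> step_arm(motion=[[0,0,0,0,0,0,0],[0,0,0,0,0,0,0]])

```text
t: 5.3
tool_pos: [0.5952, -0.0039, 0.2933]
tool_rot: [3.141, -0.021, -0.0]
ft_force: [-0.6, -0.5, -0.3]
gripper_width: 0.006
```

```bash
python3 - <<'E'
from h import *
crop(r.capture("scene"),165,120,140,110,5.5,"pics/s4.png")
E
```

```text
(no output)
```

View pics/s4.png

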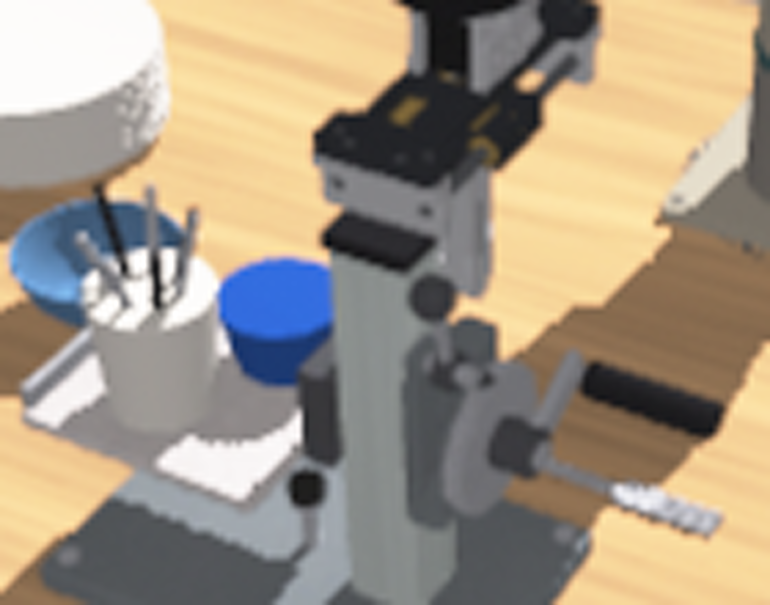

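The ball now leans to the far side, at (432,297) in the crop, and the pawl is still in. I'll go up, across to the handle, and open.

```bash
python3 - <<'E'
from h import *
o=(.5695,-.0669);y=-.0097
for a in(1.0,1.1,1.2,1.3):
    p=proj("scene",lift(o,y,(.045+.06*np.sin(a-.5),.064,.253+.06*np.cos(a-.5))))[0]; print(a,(p-[165,120]+.4)*5.5)
print(lift(o,y,(.055*np.cos(2.687),.142,.17+.055*np.sin(2.687))),lift(o,y,(0,.142,.17)))
E
```

```text
1.0 [419.00971611 322.81933112]
1.1 [414.1967658  333.06699391]
1.2 [409.7320655  343.72973568]
1.3 [405.66788414 354.68573668]
[[0.5214655  0.07557263 0.1941503 ]] [[0.57087738 0.07509332 0.17      ]]
```

>>> step_arm(motion=[[-0.3,0,-0.6,0,0,0,0],[-0.3,0,-1,0,0,0,0],[-0.3,-0.5,-0.7,0,0,0,30],[-0.5,-0.8,0,0,0,0,60],[-0.4,-0.7,0,0,0,0,60],[0,0,0,0,0,0,60],[0,0,0,0,0,0,60]])

```text
t: 6.05
tool_pos: [0.5241, 0.0775, 0.3857]
tool_rot: [-3.141, 0.018, -0.001]
ft_force: [0.5, -0.1, -0.0]
gripper_width: 0.395
```

The ball stood at (432,297), but the model predicts about (410,344) for 1.2 rad. I'll check again.

```bash
python3 - <<'E'
from h import *
crop(r.capture("scene"),165,120,140,110,5.5,"pics/s5.png")
o=(.5695,-.0669);y=-.0097
for a in(0,.3,.5,.6,.7,.8,.9,1.0,1.1,1.2,1.3):
    p=proj("scene",lift(o,y,(.045+.06*np.sin(a-.5),.064,.253+.06*np.cos(a-.5))))[0]; print(a,(p-[165,120]+.4)*5.5)
E
```

```text
0 [473.0343385  263.76546719]
0.3 [457.42317832 271.26669853]
0.5 [446.22897897 281.55196586]
0.6 [440.57191296 288.16703309]
0.7 [434.95816592 295.68316051]
0.8 [429.45126395 304.02423943]
0.9 [424.11445372 313.10245805]
1.0 [419.00971611 322.81933112]
1.1 [414.1967658  333.06699391]
1.2 [409.7320655  343.72973568]
1.3 [405.66788414 354.68573668]
```

View pics/s5.png

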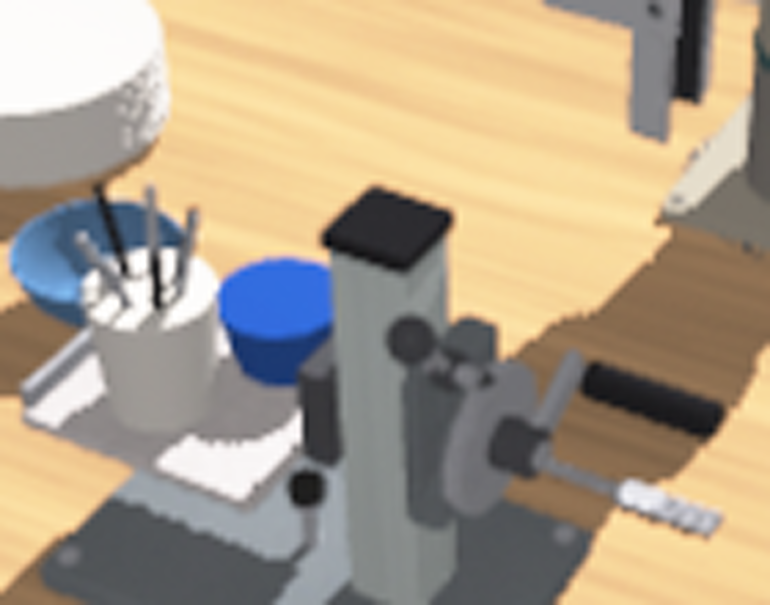

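The ball has now fallen right over to (410,340), which is 1.2 rad, and the pawl is in. Next I descend on the handle.

>>> step_arm(motion=[[-0.06,0,0.5,0,0,0,60],[0,0,0.9,0,0,0,60],[0,0,0.9,0,0,0,60],[0,0,0.9,0,0,0,60],[0,0,0.9,0,0,0,60],[0,0,0.7,0,0,0,60],[0,0,0.45,0,0,0,60],[0,0,0,0,0,0,60]])

```text
t: 6.9
tool_pos: [0.5206, 0.0752, 0.1731]
tool_rot: [3.139, -0.025, -0.008]
ft_force: [-0.1, 0.2, -0.3]
gripper_width: 0.635
```

```bash
python3 - <<'E'
from h import *
crop(r.capture("scene"),195,120,140,110,5.5,"pics/s6.png")
o=r.get_obs();print(o["tool_pos"],o["ft_force"],o["gripper_width"])
E
```

```text
[0.52177795 0.07543985 0.17469364] [-0.36479995 -0.31496433 -0.53899234] 0.635711782984739
```

View pics/s6.png

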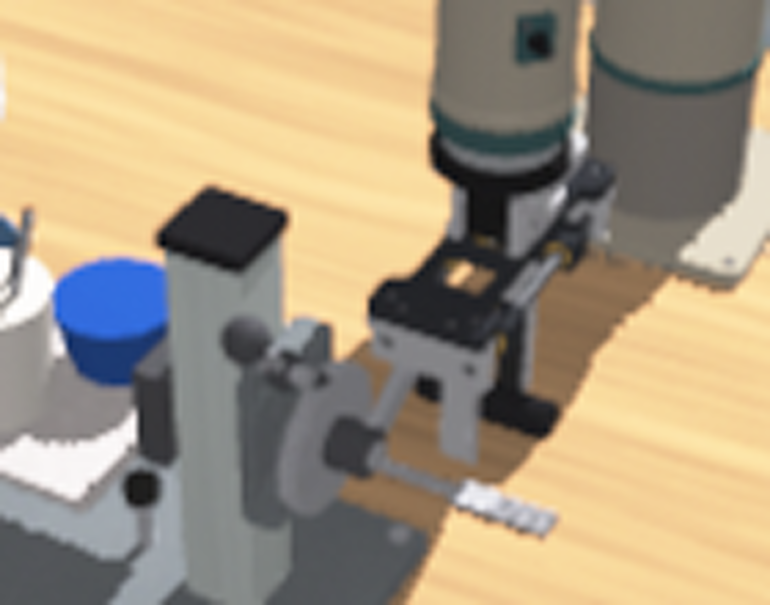

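The fingers straddle the sleeve, clear of the crank arm. Closing.

>>> step_arm(motion=[[0,0,0,0,0,0,40],[0,0,0,0,0,0,25],[0,0,0,0,0,0,15],[0,0,0,0,0,0,10],[0,0,0,0,0,0,10],[0,0,0,0,0,0,10]], force=40)

```text
t: 7.55
tool_pos: [0.5201, 0.0774, 0.1753]
tool_rot: [-3.141, 0.02, 0.005]
ft_force: [-5.3, 0.2, 2.6]
gripper_width: 0.243
```

>>> step_arm(motion=[[-0.015,0,0.035,0,0,0,10],[-0.015,0,0.035,0,0,0,10],[-0.015,0,0.04,0,0,0,10],[-0.015,0,0.04,0,0,0,10],[0,0,0,0,0,0,10],[0,0,0,0,0,0,10]])

```text
t: 8.15
tool_pos: [0.5183, 0.0775, 0.1701]
tool_rot: [-3.14, 0.021, 0.004]
ft_force: [-6.2, 0.6, 9.9]
gripper_width: 0.243
```

```bash
python3 - <<'E'
from h import *
crop(r.capture("scene"),185,120,140,110,5.5,"pics/s7.png")
for i in range(3):
    o=r.get_obs();print(o["tool_pos"],o["ft_force"],o["gripper_width"])
E
```

```text
[0.51826365 0.0774439  0.17013216] [-7.11625916  1.1573353   9.60731957] 0.24815862884859632
[0.51826365 0.0774439  0.17013216] [-7.11625916  1.1573353   9.60731957] 0.24815862884859632
[0.51826365 0.0774439  0.17013216] [-7.11625916  1.1573353   9.60731957] 0.24815862884859632
```

View pics/s7.png

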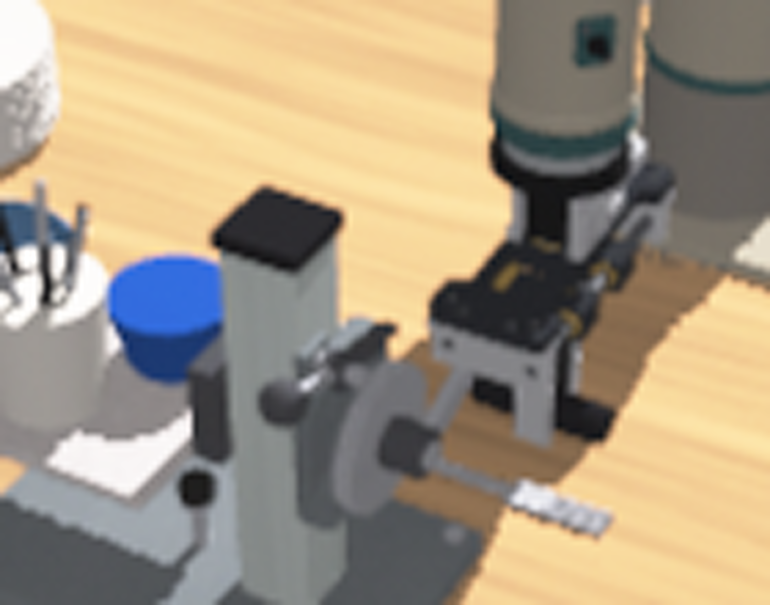

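The pawl is out: the ball has dropped to (282,402) and the pawl has lifted off the wheel. The load now hangs on the gripper at about 7 N tangential. Working out the arc rows.

```bash
cat > arc.py <<'E'
import sys;from h import *
# commanded handle point rel. to axis (x,z mm) start, phi list
def arc(p0,phis,R=55.):
    p=np.array(p0,float);out=[]
    for f in phis:
        q=np.array([R*np.cos(f),R*np.sin(f)]);d=np.round((q-p)/40,2);p=p+d*40
        out.append([float(d[0]),float(-d[1])])
    return out,p
E
python3 - <<'E'
from arc import *
ph=np.linspace(2.75,1.25,24)
o,p=arc((-50.4,17.7),ph)
for i in range(0,24,8): print(o[i:i+8])
print(p)
E
```

```text
[[-0.01, -0.08], [0.04, -0.08], [0.04, -0.08], [0.05, -0.08], [0.05, -0.07], [0.05, -0.07], [0.07, -0.07], [0.06, -0.06]]
[[0.07, -0.06], [0.07, -0.05], [0.08, -0.05], [0.08, -0.04], [0.08, -0.04], [0.08, -0.03], [0.09, -0.02], [0.09, -0.02]]
[[0.08, -0.02], [0.09, -0.01], [0.09, -0.0], [0.09, -0.0], [0.09, 0.01], [0.09, 0.01], [0.09, 0.02], [0.08, 0.03]]
[17.2 52.1]
```

>>> step_arm(motion=[[-0.01,0,-0.08,0,0,0,10],[0.04,0,-0.08,0,0,0,10],[0.04,0,-0.08,0,0,0,10],[0.05,0,-0.08,0,0,0,10],[0.05,0,-0.07,0,0,0,10],[0.05,0,-0.07,0,0,0,10],[0.07,0,-0.07,0,0,0,10],[0.06,0,-0.06,0,0,0,10]])

```text
t: 9.0
tool_pos: [0.5353, 0.0771, 0.195]
tool_rot: [-3.141, 0.021, -0.006]
ft_force: [-1.7, -0.2, 11.9]
gripper_width: 0.248
```

>>> step_arm(motion=[[0.07,0,-0.08,0,0,0,10],[0.07,0,-0.06,0,0,0,10],[0.08,0,-0.05,0,0,0,10],[0.08,0,-0.04,0,0,0,10],[0.08,0,-0.04,0,0,0,10],[0.08,0,-0.03,0,0,0,10],[0.09,0,-0.02,0,0,0,10],[0.09,0,-0.02,0,0,0,10]])

```text
t: 9.8
tool_pos: [0.5636, 0.0765, 0.2076]
tool_rot: [3.141, -0.021, 0.014]
ft_force: [7.4, 0.2, -3.7]
gripper_width: 0.247
```

>>> step_arm(motion=[[0.08,0,-0.01,0,0,0,10],[0.09,0,0,0,0,0,10],[0.09,0,0,0,0,0,10],[0.09,0,0,0,0,0,10],[0.09,0,0.01,0,0,0,10],[0.09,0,0.01,0,0,0,10]])

```text
t: 10.4
tool_pos: [0.5837, 0.076, 0.2064]
tool_rot: [3.14, -0.021, 0.01]
ft_force: [5.6, -0.7, -5.1]
gripper_width: 0.246
```

```bash
python3 - <<'E'
from arc import *
p=np.array([10.4,53.5]);ph=1.379
for k in range(20):
    L=[]
    for i in range(4):
        ph-=.02;q=55*np.array([np.cos(ph),np.sin(ph)]);d=np.round((q-p)/40/.005)*.005;p=p+d*40;L.append([round(float(d[0]),3),round(float(-d[1]),3)])
    print(k,round(ph,2),L,p.round(1))
E
```

```text
0 1.3 [[0.03, -0.005], [0.025, 0.005], [0.03, 0.005], [0.025, 0.01]] [14.8 52.9]
1 1.22 [[0.025, 0.005], [0.025, 0.01], [0.03, 0.005], [0.025, 0.01]] [19.  51.7]
2 1.14 [[0.025, 0.01], [0.025, 0.01], [0.025, 0.01], [0.025, 0.015]] [23.  49.9]
3 1.06 [[0.025, 0.01], [0.025, 0.015], [0.025, 0.01], [0.025, 0.015]] [27.  47.9]
4 0.98 [[0.02, 0.01], [0.025, 0.015], [0.025, 0.015], [0.02, 0.015]] [30.6 45.7]
5 0.9 [[0.025, 0.015], [0.02, 0.02], [0.025, 0.015], [0.02, 0.015]] [34.2 43.1]
6 0.82 [[0.02, 0.02], [0.025, 0.015], [0.02, 0.02], [0.02, 0.02]] [37.6 40.1]
7 0.74 [[0.02, 0.015], [0.02, 0.02], [0.02, 0.02], [0.015, 0.02]] [40.6 37.1]
8 0.66 [[0.02, 0.02], [0.02, 0.025], [0.015, 0.02], [0.015, 0.02]] [43.4 33.7]
9 0.58 [[0.02, 0.02], [0.015, 0.025], [0.015, 0.02], [0.015, 0.025]] [46.  30.1]
10 0.5 [[0.015, 0.025], [0.015, 0.02], [0.015, 0.025], [0.01, 0.025]] [48.2 26.3]
11 0.42 [[0.015, 0.025], [0.015, 0.025], [0.01, 0.025], [0.01, 0.025]] [50.2 22.3]
12 0.34 [[0.01, 0.025], [0.01, 0.025], [0.01, 0.025], [0.01, 0.025]] [51.8 18.3]
13 0.26 [[0.01, 0.025], [0.01, 0.025], [0.005, 0.03], [0.01, 0.025]] [53.2 14.1]
14 0.18 [[0.005, 0.025], [0.005, 0.03], [0.01, 0.025], [0.005, 0.03]] [54.2  9.7]
15 0.1 [[0.005, 0.025], [0.0, 0.025], [0.005, 0.03], [0.005, 0.025]] [54.8  5.5]
16 0.02 [[0.0, 0.03], [0.005, 0.025], [-0.0, 0.03], [-0.0, 0.025]] [55.   1.1]
17 -0.06 [[-0.0, 0.03], [-0.0, 0.025], [-0.0, 0.03], [-0.005, 0.025]] [54.8 -3.3]
18 -0.14 [[0.0, 0.03], [-0.0, 0.025], [-0.005, 0.03], [-0.005, 0.025]] [54.4 -7.7]
19 -0.22 [[-0.005, 0.03], [-0.0, 0.025], [-0.01, 0.025], [-0.005, 0.03]] [ 53.6 -12.1]
```

>>> step_arm(motion=[[0.03,0,0,0,0,0,10],[0.025,0,0.005,0,0,0,10],[0.03,0,0.005,0,0,0,10],[0.025,0,0.01,0,0,0,10]])

```text
t: 10.8
tool_pos: [0.5877, 0.0759, 0.2052]
tool_rot: [3.14, -0.021, 0.009]
ft_force: [7.4, -0.6, -6.0]
gripper_width: 0.244
```

>>> step_arm(motion=[[0.025,0,0.005,0,0,0,10],[0.025,0,0.01,0,0,0,10],[0.03,0,0.005,0,0,0,10],[0.025,0,0.01,0,0,0,10]])

```text
t: 11.2
tool_pos: [0.5916, 0.0758, 0.2038]
tool_rot: [3.14, -0.021, 0.008]
ft_force: [6.7, -1.1, -5.8]
gripper_width: 0.244
```

>>> step_arm(motion=[[0.025,0,0.01,0,0,0,10],[0.025,0,0.01,0,0,0,10],[0.025,0,0.01,0,0,0,10],[0.025,0,0.015,0,0,0,10]])

```text
t: 11.6
tool_pos: [0.5954, 0.0758, 0.2019]
tool_rot: [3.14, -0.021, 0.007]
ft_force: [6.7, 0.1, -5.9]
gripper_width: 0.247
```

>>> step_arm(motion=[[0.025,0,0.01,0,0,0,10],[0.025,0,0.015,0,0,0,10],[0.025,0,0.01,0,0,0,10]])

```text
t: 11.9
tool_pos: [0.5982, 0.0757, 0.2004]
tool_rot: [3.14, -0.021, 0.007]
ft_force: [5.0, -0.5, -5.7]
gripper_width: 0.246
```

>>> step_arm(motion=[[0.025,0,0.015,0,0,0,10],[0.02,0,0.01,0,0,0,10],[0.025,0,0.015,0,0,0,10]])

```text
t: 12.2
tool_pos: [0.6009, 0.0757, 0.1988]
tool_rot: [3.14, -0.021, 0.006]
ft_force: [5.2, -0.5, -6.2]
gripper_width: 0.245
```

>>> step_arm(motion=[[0.025,0,0.015,0,0,0,10],[0.02,0,0.015,0,0,0,10],[0.025,0,0.015,0,0,0,10]])

```text
t: 12.5
tool_pos: [0.6035, 0.0756, 0.1968]
tool_rot: [3.14, -0.021, 0.005]
ft_force: [5.9, -1.2, -7.4]
gripper_width: 0.243
```

>>> step_arm(motion=[[0.02,0,0.02,0,0,0,10],[0.025,0,0.015,0,0,0,10],[0.02,0,0.015,0,0,0,10]])

```text
t: 12.8
tool_pos: [0.6061, 0.0755, 0.1948]
tool_rot: [3.14, -0.021, 0.005]
ft_force: [4.9, -0.9, -6.6]
gripper_width: 0.244
```

>>> step_arm(motion=[[0.02,0,0.02,0,0,0,10],[0.025,0,0.015,0,0,0,10],[0.02,0,0.02,0,0,0,10]])

```text
t: 13.1
tool_pos: [0.6084, 0.0755, 0.1927]
tool_rot: [3.14, -0.021, 0.005]
ft_force: [5.0, -0.9, -5.6]
gripper_width: 0.242
```

>>> step_arm(motion=[[0.02,0,0.02,0,0,0,10],[0.02,0,0.015,0,0,0,10],[0.02,0,0.02,0,0,0,10]])

```text
t: 13.4
tool_pos: [0.6096, 0.0755, 0.1914]
tool_rot: [3.141, -0.021, 0.001]
ft_force: [3.0, -2.4, -1.2]
gripper_width: 0.247
```

The pull has fallen from 8 to 3 N, so the shelf is landing. Small steps now.

>>> step_arm(motion=[[0.02,0,0.02,0,0,0,10],[0,0,0,0,0,0,10]])

```text
t: 13.6
tool_pos: [0.6102, 0.0755, 0.1908]
tool_rot: [3.141, -0.021, 0.001]
ft_force: [3.1, -2.5, -0.3]
gripper_width: 0.245
```

>>> step_arm(motion=[[0.015,0,0.02,0,0,0,10],[0,0,0,0,0,0,10]])

```text
t: 13.8
tool_pos: [0.6108, 0.0755, 0.1901]
tool_rot: [3.141, -0.021, 0.001]
ft_force: [1.4, -3.8, 1.9]
gripper_width: 0.244
```

```bash
python3 - <<'E'
from h import *
cv2.imwrite("pics/s8r.png",r.capture("scene"))
crop(cv2.imread("pics/s8r.png"),165,130,150,110,5.3,"pics/s8.png")
o=r.get_obs();print(o["tool_pos"],o["ft_force"],o["gripper_width"])
E
```

```text
[0.61073355 0.07553237 0.19010352] [ 1.69071398 -1.96257188  2.43692228] 0.24207312335999331
```

View pics/s8.png

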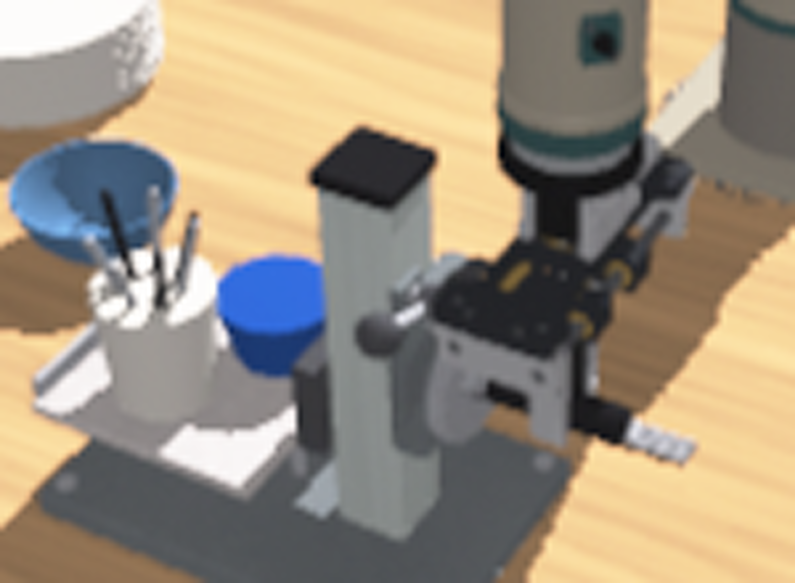

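The tangential pull is about 0 and the shelf is down on its stop, so I'm letting go.

>>> step_arm(motion=[[0,0,0,0,0,0,30],[0,0,0,0,0,0,40],[0,0,0,0,0,0,50],[0,0,0,0,0,0,60],[0,0,0,0,0,0,60],[0,0,0,0,0,0,60]])

```text
t: 14.45
tool_pos: [0.6104, 0.0762, 0.1896]
tool_rot: [-3.141, 0.021, 0.001]
ft_force: [-0.3, -0.3, 0.4]
gripper_width: 0.635
```

>>> step_arm(motion=[[0,0,-0.3,0,0,0,60],[0,0,-0.8,0,0,0,60],[0,0,-0.9,0,0,0,60],[0,0,-0.9,0,0,0,60],[0,0,-0.9,0,0,0,60],[0,-0.5,-0.5,0,0,0,60],[0,-0.5,0,0,0,0,60],[0,0,0,0,0,0,60]])

```text
t: 15.25
tool_pos: [0.6112, 0.1195, 0.3628]
tool_rot: [-3.139, 0.013, -0.002]
ft_force: [-1.6, 0.8, 0.5]
gripper_width: 0.638
```

```bash
python3 - <<'E'
from h import *
cv2.imwrite("pics/s9r.png",r.capture("scene"));cv2.imwrite("pics/t9r.png",r.capture("top"))
crop(cv2.imread("pics/s9r.png"),165,130,150,110,5.3,"pics/s9.png")
a,b=cv2.imread("pics/s8r.png"),cv2.imread("pics/s9r.png")
# vertical shift of shelf/crock region between landing & now
t=cv2.cvtColor(a,7)[170:215,172:225];m=cv2.matchTemplate(cv2.cvtColor(b,7)[160:230,165:235],t,5);print(cv2.minMaxLoc(m)[1],cv2.minMaxLoc(m)[3])
o=r.get_obs();print(o["t"],o["tool_pos"],o["ft_force"],abs(o["qvel"]).max())
E
```

```text
0.9999383091926575 (7, 10)
15.35 [0.61069487 0.11549725 0.36171619] [-0.45617933 -0.43118296  0.00864348] 0.01907007761346605
```

View pics/s9.png

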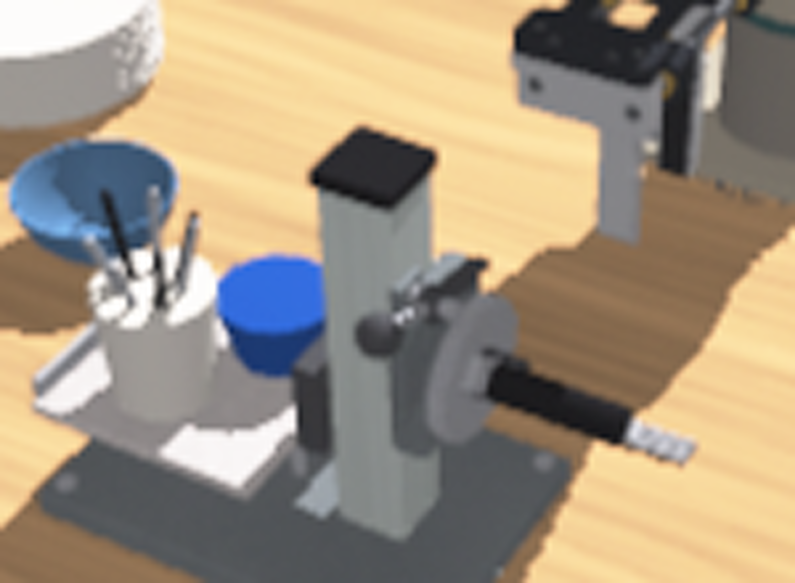

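View pics/t9r.png

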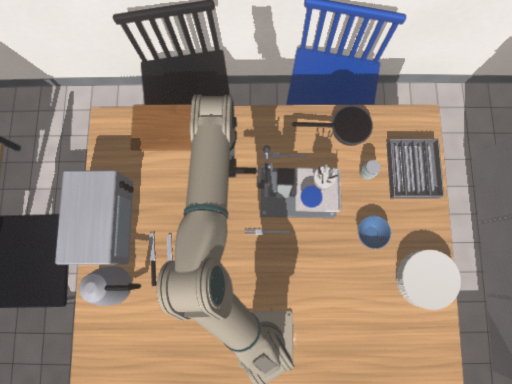

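The shelf hasn't moved since I let go (template shift 0), the pawl is out and the gripper is clear. In the top view the arm hides the mug, so I'll check it in the scene picture, then hand in.

```bash
python3 - <<'E'
from h import *
a,b=cv2.imread("pics/scene0.png"),cv2.imread("pics/s9r.png")
for n,(u,v,w,h) in {"mug":(292,242,36,50),"knives":(370,195,45,60),"fork_b":(185,243,60,35),"jar":(128,183,28,38),"fork_a":(265,203,34,16),"bowl":(166,157,20,25)}.items():
    t=a[v:v+h,u:u+w];m=cv2.matchTemplate(b[v-10:v+h+10,u-10:u+w+10],t,5);_,s,_,l=cv2.minMaxLoc(m);print(n,round(s,3),l[0]-10,l[1]-10)
r.close_job()
E
```

```text
mug 0.958 0 0
knives 1.0 0 0
fork_b 0.514 9 3
jar 1.0 0 0
fork_a 0.704 6 -10
bowl 0.657 0 0
the job is handed in; nothing more can be done
```

```bash
python3 - <<'E'
import cv2,numpy as np
f=lambda n,u,v,w,h:cv2.resize(cv2.imread(n)[v:v+h,u:u+w],None,fx=5,fy=5,interpolation=2)
A=np.hstack([f("pics/scene0.png",180,185,76,100),f("pics/s9r.png",180,185,76,100)])
cv2.imwrite("pics/cmp.png",A)
B=np.hstack([f("pics/top0.png",236,140,76,100),f("pics/t9r.png",236,140,76,100)])
cv2.imwrite("pics/cmp2.png",B)
E
```

```text
(no output)
```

View pics/cmp2.png

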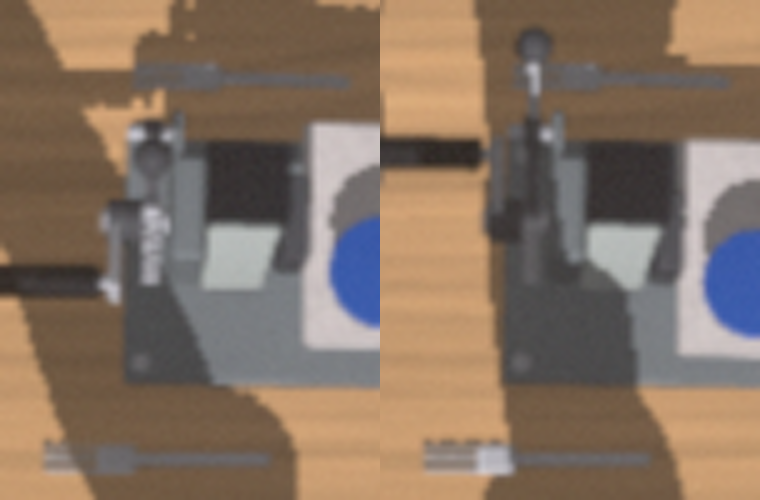

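The shelf is down on its rubber stop and the job is handed in at about 15.4 s; no verdict is reported.

**What I did**
- I pushed the pawl's ball over with closed fingers. It settled at about 1.2 rad with the pawl still in the teeth.
- I pinched the handle at 40 N and wound up about 0.1 rad, and the pawl swung out.
- I let the crank back slowly, at about 0.7 rad/s and then 0.2 rad/s, feeling about 7–8 N of load.
- At a crank angle of about 1.28 rad (shelf about 77 mm up, some 48 mm lower than it began) the pull fell from 8 N to about 0. I stopped there, opened the fingers and drew up clear.

**Last checks**
- **Shelf:** its picture is unchanged between landing and after letting go. I could not measure the force on the stop; that the shelf bears its weight there is inferred from the handle pull fading to zero.
- **Gripper:** it is clear of the lift and the force reads about 0.
- **Mug, knives, jar:** the image match shows no movement.
- **Forks and bowl:** the automatic match was poor for these (0.51 to 0.70), and I handed in before resolving it. Comparing the saved top views afterwards, both forks lie exactly where they were. The low fork scores come from shadows, the handle and the ball in front of them. For the bowl, the best match was also at zero shift, and the arm never came near it.

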